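Lay out the microscope's optics beside the lamp base

TASK

Lay out the optics for fitting: set the filter disc centrally on top of the round lamp base and the collar centrally on top of the filter; stand the eyepiece half-way between the lamp base and the slide box; stand the objective straight behind the lamp base (the side opposite its knob), leaving a gap of about 25 mm; and stand the dropper bottle beside the slide box, on the side away from the lamp base, in line with the box's middle, again with a gap of about 25 mm. Each part must stand upright as it stands now and be set down, not dropped. Leave the petri dish where it is.

Things in the scene. Friction and masses are not known exactly. Their poses are not given: they have to be found in the camera images.
- lamp_base: Fixed round white lamp base, 90 mm across, black lens ring on its level top, 45 mm above the table. A black knob sticks out 15 mm at its front, towards the robot. Origin: centre of its underside. x points straight back, away from the knob; y to its left; z up. It stands at the left or right end of the row, the slide box at the other, 250 to 270 mm away along the lamp base's y axis.
- slide_box: Fixed closed flat slide box, grey with a white lid, 87 mm (its x, front to back) by 92 mm (its y, left to right), 35 mm high, latch at the front towards the robot. Origin: centre of its underside. x points back, y to its left, z up; it stands square with the lamp base. The bottle's place is beside one of its left and right sides.
- filter_mid (a point): Loose filter disc: flat black disc with a glass face, 58 mm across, 14 mm thick, lying flat; about 0.06 kg. Point: its centre, half-way up. z up.
- collar_mid (a point): Loose plain aluminium collar: an upright ring, outside 44 mm across, bore 30 mm, 24 mm high; about 0.08 kg. Point: on its axis, half-way up. z up.
- eyepiece_mid (a point): Loose eyepiece: stout black stepped cylinder standing upright, 38 mm across up to 34 mm, then 31 mm across up to its top at 50 mm; about 0.11 kg. Point: on its axis, half-way up (25 mm). z up.
- objective_mid (a point): Loose objective: slender steel cylinder standing upright, 28 mm across up to 42 mm, then a cone up to 12 mm across at its top at 56 mm; about 0.12 kg. Point: on its axis, half-way up (28 mm). z up.
- bottle_mid (a point): Loose small amber dropper bottle standing upright, 32 mm across up to 50 mm, with a narrower neck and a white conical cap up to 80 mm; about 0.06 kg. Point: on its axis, half-way up (40 mm). z up.
- petri_mid (a point): Closed petri dish, clear with a white filling, 62 mm across, 14 mm high, standing among the parts; to be left alone. Point: its centre, half-way up.
Not all that is in view belongs to the job. What is shaped like the part that bears eyepiece_mid but pink is not meant. There is more than one size of the part that bears collar_mid; the job needs the larger.

How it is judged:
By the outcome, as a careful person would: the job done as asked, in the order asked, and still so for the second after the job is handed in, with the robot touching nothing.
It also fails if it takes over 131 s, if anything falls off the work surface, if the arm or the gripper's body presses on something with over 40 N, if the wrist force passes 120 N, or if a joint passes its speed limit or range.

ROBOT

A 6-joint arm with a two-finger parallel gripper is mounted at the origin on the work surface. World frame = base frame: x ahead of the robot, y to its left, z up, the work surface at z = 0. Lengths are in m, angles in rad, forces in N, time in s.
With the tool pointing down it reaches from about 0.3 to 0.875 m from the base axis. Payload 6.4 kg.
Tool frame: the origin (TCP) lies at the very end of the fingers, on their centre line; the grasp point (between the pads) lies 19 mm behind it (grip_point_offset is the distance from the TCP to the grasp point, in m); z points along the fingers, y is the line along which they close (so a half turn about z gives the same grasp; the last joint's range is limited). The gripper opens to 85 mm and grips with 20 to 120 N. Pads are 22 mm wide; open, the fingers measure 114 mm over their backs; the gripper's body (76 mm by 85 mm) begins 54 mm behind the grasp point. The pads swing forward as they close: fully open they stand 13 mm farther back than shut.
Start: joints at [1.024, 0.181, 1.607, -0, 1.354, -0.206], TCP at [0.192, 0.542, 0.207] pointing down, gripper open.
Joint ranges: [-2.99, 2.99], [-0.89, 2.07], [0.3, 2.58], [-1.14, 4.28], [0, 2.63], [-3.12, 3.12]. Speed limits (rad/s): [2.57, 2.57, 3.01, 3.14, 3.14, 3.14].

INTERFACE

Orientations are given as a rotation vector (axis times angle).
In Python, from cell import movep, movel, goto_joints, move_gripper, hold, ik, read_state, grab_frame, MotionError, sign_off, find_in, silhouettes, grip_point_offset gives the robot as it stands. Calls block until the motion is done:
- movep(position, orientation): joint-space move of the TCP to a pose.
- movel(position, ori=None, speed=0.15): straight line of the TCP; ori=None keeps the orientation; speed is the mean speed in m/s.
- goto_joints(angles): joint-space move.
- move_gripper(opening, squeeze=None): finger opening in m; squeeze is the grip in N (None keeps the last); returns when the fingers have stopped.
- hold(seconds).
- ik(position, orientation): joint angles nearest the present ones, or None.
- read_state(): the state.
- grab_frame(name): name is "scene" or "side" or "wrist"; returns a dict with "pixels" (384x512x3 uint8, red, green, blue), "z_map" (384x512 float32, m along the optical axis (not along the pixel's ray), 0 where there is no reading), "intrinsics" (3x3 intrinsics, pixels), "dist" ([k1, k2, p1, p2, k3] as OpenCV has them; the pictures are not rectified), "T" (4x4, takes a point from camera to world coordinates). Camera axes: x right, y up, looking along -z (the intrinsics and any distortion apply to the point x, -y, -z); pixel columns grow to the right and rows downward; lengths in m; the calibration is good to about 2 mm. A picture is of the moment at which its call begins.
A pose or a line that the arm cannot do raises MotionError and nothing moves.
- sign_off(): hands the job in; it is judged then, once.
Trained networks look in the newest picture that a camera, given by its name, has taken for a name from the list of things; names that differ only in an ending like _2 or _b are one class to them, and where a whole thing is asked for, a point or a joint stands for the part that bears it (a point fixed in the world has none). Each returns a list of dicts, best first, with "score" (0 to 1); they miss things now and then, are a little off and sometimes report something else, mostly with a low value. They report only what shows in the picture. A call takes as long as a camera call. They do not tell look-alikes from the thing itself.
- find_in(thing, camera): "xyz" ([x, y, z] in m, in world coordinates, good to about 4 mm: the middle of the surface that is visible of it).
- silhouettes(thing, camera): "mask" (384x512 bool, what is visible of it).
The state is a dict: "time": time; "joints": joint angles; "qvel": joint speeds; "joint_efforts": joint torques, N m; "tcp_pos": TCP position; "orientation": TCP orientation; "ft_force": force on the tool from outside, world axes, zero at the start; "wrist_torque": the same for the moment, N m; "gripper_width": finger opening in m; "grip_force": force on a finger pad.
Only numpy, scipy, OpenCV 4.12 (cv2) and the standard library are available. Lean on these libraries where they do the work, as an engineer would, in place of code of your own. Each camera call takes 0.05 s, during which the arm holds its last target. There are 200 camera calls.

## Working session

There is one attempt and no reset: what is moved stays moved. The work goes in short steps, each a Python script; the robot and the scene stay as the last script left them, time stands still between calls to the robot, and variables do not carry over. Pictures are saved under pics/ and viewed, at most 14 in all, crops included, and the job is handed in when it is done.

```bash
ls; mkdir -p pics
python3 - <<'E'
from cell import *
import cv2
for n in("scene","side"):
    f=grab_frame(n); cv2.imwrite(f"pics/{n}0.png",f["pixels"][:,:,::-1])
    print(n,f["T"].round(3).tolist(),f["intrinsics"].round(1).tolist(),f["dist"])
    for t in["lamp_base","slide_box","filter_mid","collar_mid","eyepiece_mid","objective_mid","bottle_mid","petri_mid"]:
        for d in find_in(t,n): print(t,[round(float(v),4) for v in d["xyz"]],round(d["score"],2))
print(read_state())
E
```

```text
pics
scene [[-0.682, -0.538, 0.496, 1.023], [0.732, -0.485, 0.479, 0.436], [-0.017, 0.689, 0.724, 0.723], [0.0, 0.0, 0.0, 1.0]] [[346.9, 0.0, 257.2], [0.0, 346.9, 190.2], [0.0, 0.0, 1.0]] [-0.09933848  0.          0.          0.          0.        ]
lamp_base [0.5639, -0.1207, 0.0376] 0.82
slide_box [0.5896, 0.1372, 0.0328] 0.89
filter_mid [0.439, 0.0067, 0.0107] 0.71
filter_mid [0.4012, -0.1954, 0.0166] 0.45
collar_mid [0.6711, 0.0044, 0.0177] 0.71
collar_mid [0.7444, 0.0386, 0.0139] 0.56
eyepiece_mid [0.3968, 0.1932, 0.0347] 0.7
eyepiece_mid [0.4854, 0.2231, 0.0378] 0.56
bottle_mid [0.4438, 0.3509, 0.0436] 0.51
petri_mid [0.4381, 0.0101, 0.0151] 0.72
side [[-0.965, 0.177, -0.195, 0.386], [-0.263, -0.65, 0.713, 0.681], [-0.001, 0.739, 0.673, 0.734], [0.0, 0.0, 0.0, 1.0]] [[416.5, 0.0, 256.8], [0.0, 416.5, 193.1], [0.0, 0.0, 1.0]] [-0.01516708  0.          0.          0.          0.        ]
lamp_base [0.5436, -0.1113, 0.0394] 0.96
slide_box [0.5727, 0.1454, 0.0349] 0.78
slide_box [0.6707, 0.0054, 0.0187] 0.34
filter_mid [0.3941, -0.1892, 0.0169] 0.89
collar_mid [0.7475, 0.0428, 0.01
[... 184 characters left out ...]
 0.9, 'joints': array([ 1.02369760e+00,  1.80767502e-01,  1.60699325e+00, -8.75322812e-06,
        1.35379535e+00, -2.06293665e-01]), 'qvel': array([ 7.90083219e-05,  7.04863722e-04, -1.62781740e-04, -2.04507452e-03,
       -4.08643645e-04, -1.05824657e-03]), 'joint_efforts': array([-1.04565268e-03, -4.44850051e+01, -3.51676011e+01, -2.79559690e-04,
        6.20199116e-04, -1.87002507e-05]), 'tcp_pos': array([0.19218587, 0.54195442, 0.20691001]), 'orientation': array([5.32741794e-01, 3.09607109e+00, 4.84449025e-05]), 'ft_force': array([0.44590129, 0.04931747, 0.20192528]), 'wrist_torque': array([-0.00148749, -0.0033024 , -0.02824862]), 'grip_force': 0.0, 'gripper_width': 0.08555038257177591}
```

View pics/scene0.png

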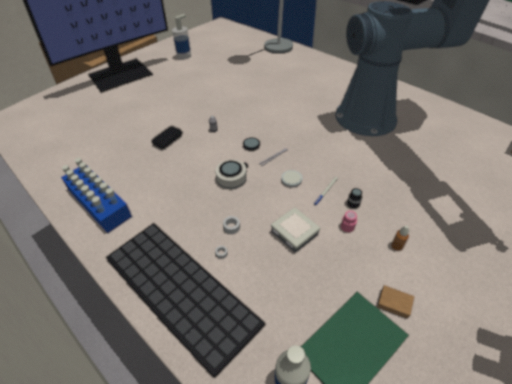

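View pics/side0.png

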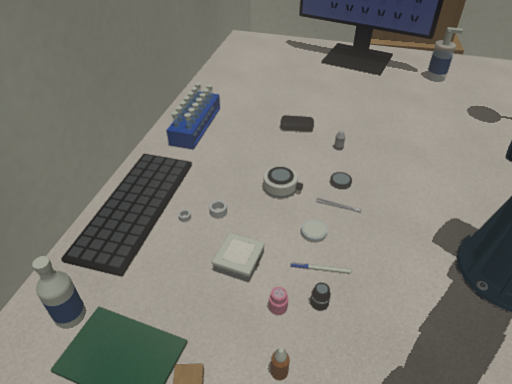

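```bash
cat > h.py <<'E'
from cell import *
import numpy as np, cv2
from scipy.spatial.transform import Rotation as R
from scipy.optimize import least_squares
def down(psi): return (R.from_euler('z',psi)*R.from_euler('y',np.pi)).as_rotvec()
def cloud(f):
    h,w=f["z_map"].shape; v,u=np.mgrid[:h,:w]
    n=cv2.undistortPoints(np.stack([u,v],-1).reshape(-1,1,2).astype(np.float64),f["intrinsics"],f["dist"]).reshape(h,w,2)
    z=f["z_map"].astype(float); p=np.stack([n[...,0]*z,-n[...,1]*z,-z],-1)@f["T"][:3,:3].T+f["T"][:3,3]
    p[z<=0]=np.nan; return p
def project(f,P):
    c=(np.atleast_2d(P)-f["T"][:3,3])@f["T"][:3,:3]; c=c*[1,-1,-1]
    return cv2.projectPoints(c,np.zeros(3),np.zeros(3),f["intrinsics"],f["dist"])[0].reshape(-1,2)
def top(P,xy,rad,zlo,zhi):
    """top-surface points near xy: min enclosing circle centre/radius, median z"""
    q=P.reshape(-1,3); q=q[np.isfinite(q[:,0])]
    q=q[(np.hypot(q[:,0]-xy[0],q[:,1]-xy[1])<rad)&(q[:,2]>zlo)&(q[:,2]<zhi)]
    if len(q)<8: return None
    (c,r)=cv2.minEnclosingCircle(q[:,:2].astype(np.float32)*1000)
    return np.array([c[0]/1000,c[1]/1000,r/1000,np.median(q[:,2]),len(q)]),q
E
python3 - <<'E'
from h import *
movep([0.50,0.0,0.42],down(0))
f=grab_frame("wrist");cv2.imwrite("pics/w0.png",f["pixels"][:,:,::-1])
np.savez("w0.npz",**f)
s=read_state();print(s["time"],s["tcp_pos"],f["T"].round(3).tolist(),f["intrinsics"][0,0])
for t in["lamp_base","slide_box","filter_mid","collar_mid","eyepiece_mid","objective_mid","bottle_mid","petri_mid"]:
    for d in find_in(t,"wrist"): print(t,[round(float(v),4) for v in d["xyz"]],project(f,d["xyz"]).round(),round(d["score"],2))
P=cloud(f);print(np.nanmin(P.reshape(-1,3),0),np.nanmax(P.reshape(-1,3),0),np.nanmedian(P[...,2]))
E
```

```text
3.2917 [0.49994872 0.00068152 0.41970987] [[-0.0, -0.946, -0.324, 0.417], [1.0, -0.0, -0.0, 0.0], [0.0, -0.324, 0.946, 0.586], [0.0, 0.0, 0.0, 1.0]] 344.91202734997796
lamp_base [0.538, -0.1314, 0.0438] [[181. 158.]] 0.95
slide_box [0.572, 0.1257, 0.0338] [[338. 177.]] 0.96
filter_mid [0.3925, -0.1955, 0.0117] [[139.  64.]] 0.59
collar_mid [0.6707, 0.0009, 0.0229] [[263. 229.]] 0.97
collar_mid [0.7401, 0.0369, 0.0116] [[283. 260.]] 0.46
eyepiece_mid [0.3915, 0.1817, 0.0492] [[386.  62.]] 0.91
eyepiece_mid [0.4645, 0.2137, 0.0433] [[401. 112.]] 0.89
objective_mid [0.4201, -0.3448, 0.0399] [[40. 84.]] 0.75
objective_mid [0.4316, 0.0041, 0.0158] [[266.  89.]] 0.64
bottle_mid [0.4339, 0.3425, 0.0476] [[486.  94.]] 0.6
bottle_mid [0.5404, -0.1309, 0.0428] [[182. 160.]] 0.46
petri_mid [0.4313, 0.0056, 0.0138] [[267.  89.]] 0.81
[ 0.2906995  -0.59258724 -0.20556887] [1.21204475 0.54279139 0.52738526] 0.00023606344682974845
```

View pics/w0.png

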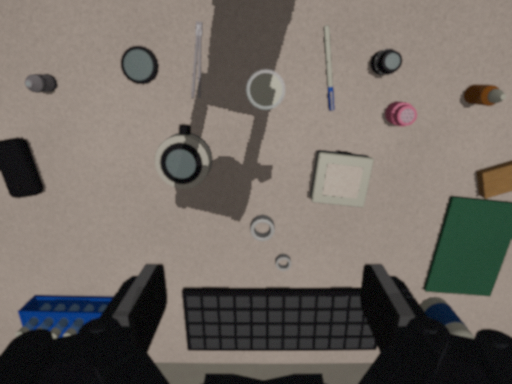

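Run:
```python
from h import *
f=dict(np.load("w0.npz"));P=cloud(f);im=f["pixels"][:,:,::-1]
a=cv2.resize(im[205:275,230:310],(400,350),interpolation=2);b=cv2.resize(im[40:133,355:435][:70+23],(400,465),interpolation=2)
o=np.zeros((465,800,3),np.uint8);o[:350,:400]=a;o[:,400:]=b;cv2.imwrite("pics/crop0.png",o)
for n,xy,r,lo,hi in[("lamp",(.545,-.13),.06,.038,.05),("box",(.575,.13),.075,.028,.04),("filter",(.3925,-.1955),.045,.008,.02),("collar",(.671,.001),.035,.018,.03),("small",(.741,.037),.03,.006,.03),("eye",(.39,.182),.03,.046,.056),("pink",(.46,.213),.03,.046,.056),("obj",(.415,-.345),.03,.05,.06),("obj_c",(.415,-.345),.03,.01,.06),("bot",(.43,.34),.03,.07,.09),("botall",(.43,.34),.035,.01,.048),("petri",(.431,.006),.045,.009,.02)]:
    t=top(P,xy,r,lo,hi)
    if t is None: print(n,None);continue
    c,q=t;print(n,c.round(4))
    if n=="box": 
        re=cv2.minAreaRect(q[:,:2].astype(np.float32)*1000);print(re)
    if n=="lamp":
        k=P[120:138,172:198].reshape(-1,3);col=f["pixels"][120:138,172:198].reshape(-1,3).max(1)
        k=k[(col<50)&(k[:,2]>.005)];print("knob",k.mean(0),len(k), "dz",k[:,2].min(),k[:,2].max())
```

```text
lamp [ 5.457e-01 -1.332e-01  4.490e-02  4.390e-02  2.237e+03]
knob [ 0.49417346 -0.12552183  0.02843731] 93 dz 0.020690604974549887 0.03249919529341394
box [5.773e-01 1.320e-01 6.100e-02 3.480e-02 2.743e+03]
((576.5289916992188, 131.79283142089844), (91.22846984863281, 90.5196762084961), 84.02650451660156)
filter [ 3.932e-01 -1.969e-01  2.940e-02  1.380e-02  1.116e+03]
collar [ 6.727e-01 -1.500e-03  2.180e-02  2.320e-02  2.610e+02]
small [7.457e-01 3.770e-02 1.500e-02 1.520e-02 1.540e+02]
eye [3.898e-01 1.894e-01 1.590e-02 4.960e-02 3.700e+02]
pink [4.689e-01 2.218e-01 1.610e-02 4.960e-02 3.340e+02]
obj [ 4.178e-01 -3.533e-01  9.100e-03  5.450e-02  1.060e+02]
obj_c [ 4.187e-01 -3.527e-01  1.480e-02  4.190e-02  4.670e+02]
bot [4.362e-01 3.469e-01 8.700e-03 7.520e-02 1.060e+02]
botall [4.358e-01 3.470e-01 1.570e-02 3.000e-02 2.670e+02]
petri [4.324e-01 4.300e-03 3.090e-02 1.410e-02 1.204e+03]
```

View pics/crop0.png

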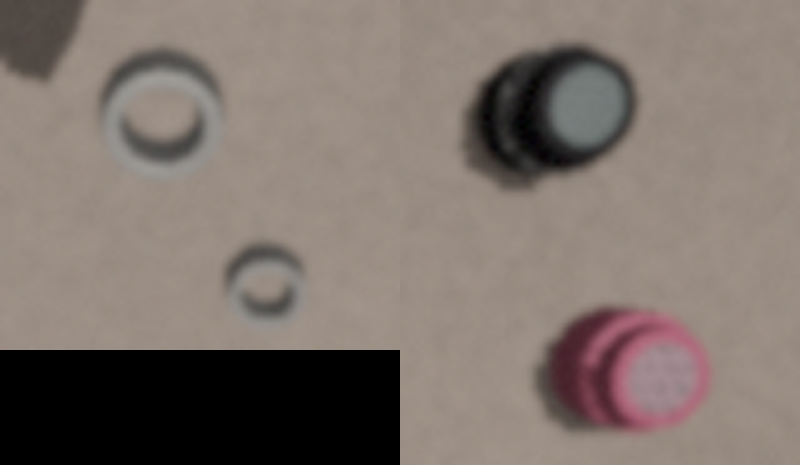

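```bash
cat >> h.py <<'E'
YAW=np.deg2rad(-6.4)
EX=np.array([np.cos(YAW),np.sin(YAW)]);EY=np.array([-EX[1],EX[0]])
LAMP=np.array([.5457,-.1332]);BOX=np.array([.5768,.1319])
def pick(xy,z,psi,opening,lift=.17,sq=40):
    move_gripper(opening)
    movep([*xy,lift],down(psi)); movel([*xy,z+.03],speed=.2); movel([*xy,z],speed=.06)
    move_gripper(0.0,sq); s=read_state(); print("grip",s["gripper_width"],s["grip_force"],s["tcp_pos"])
    movel([*xy,lift],speed=.2); print("held",read_state()["gripper_width"])
def place(xy,z,psi,release,lift=.2):
    movep([*xy,lift],down(psi)); movel([*xy,z+.02],speed=.2)
    f0=read_state()["ft_force"][2]
    for dz in np.arange(.004,-.0021,-.001):
        movel([*xy,z+dz],speed=.03); f=read_state()["ft_force"][2]-f0
        if f>3: break
    print("down dz",dz,"f",f,read_state()["tcp_pos"])
    move_gripper(release); hold(.2); movel([*xy,lift],speed=.2); print("t",read_state()["time"])
def look(xy=(.50,0.0),z=.42):
    movep([*xy,z],down(0)); hold(.2); f=grab_frame("wrist"); return f,cloud(f)
E
python3 - <<'E'
from h import *
pick([.3932,-.1969],0.0,YAW,.08)
place(LAMP,.0455,YAW,.078)
f,P=look((.45,-.13),.30);cv2.imwrite("pics/w1.png",f["pixels"][:,:,::-1])
print(top(P,LAMP,.06,.038,.05)[0].round(4));print(top(P,LAMP,.06,.053,.07)[0].round(4));print(top(P,[.673,-.002],.035,.018,.03)[0].round(4))
E
```

```text
grip -5.4869168742518527e-05 0.0 [ 3.93187531e-01 -1.96892404e-01 -3.95153986e-06]
held 0.00042241529613886564
down dz -0.002 f -0.6991455222239334 [ 0.54565585 -0.13320191  0.04343556]
t 14.0
[ 5.460e-01 -1.330e-01  4.470e-02  4.410e-02  3.146e+03]Traceback (most recent call last):
  File "<stdin>", line 5, in <module>
TypeError: 'NoneType' object is not subscriptable
```

View pics/w1.png

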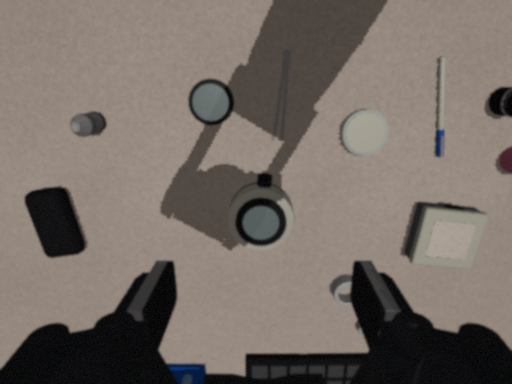

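The filter was missed: it is still at (211,102), so the pads passed over the top. The open fingers sit higher than the TCP, so I'll pre-close them and make a guarded descent to find the real tip height.

Run:
```python
from h import *
f,P=look((.45,-.13),.30)
c=top(P,[.393,-.197],.045,.008,.02)[0];print(c.round(4)); xy=c[:2]
movep([*xy,.12],down(YAW)); move_gripper(.067); print(read_state()["gripper_width"])
movel([*xy,.005],speed=.15); f0=read_state()["ft_force"][2]
for z in np.arange(.003,-.0131,-.001):
    movel([*xy,z],speed=.03); s=read_state(); print(round(z,4),s["tcp_pos"][2].round(4),round(s["ft_force"][2]-f0,2))
    if s["ft_force"][2]-f0>3: break
print(s["time"])
f=grab_frame("side");cv2.imwrite("pics/s1.png",cv2.resize(f["pixels"][110:240,270:420,::-1],(750,600)))
```

```text
[ 3.935e-01 -1.967e-01  2.920e-02  1.370e-02  1.654e+03]
0.0669556882581232
0.003 0.0036 0.23
0.002 0.0021 -1.38
0.001 0.0009 -0.17
0.0 -0.0001 -0.67
-0.001 -0.0011 -0.76
-0.002 -0.0021 -0.96
-0.003 -0.0031 0.16
-0.004 -0.004 -0.17
-0.005 -0.0051 0.0
-0.006 -0.0061 0.06
-0.007 -0.0071 -0.42
-0.008 -0.0081 -0.76
-0.009 -0.0091 -0.05
-0.01 -0.0101 -0.95
-0.011 -0.0111 -0.21
-0.012 -0.0121 -0.12
-0.013 -0.0131 -0.62
21.6167
```

View pics/s1.png

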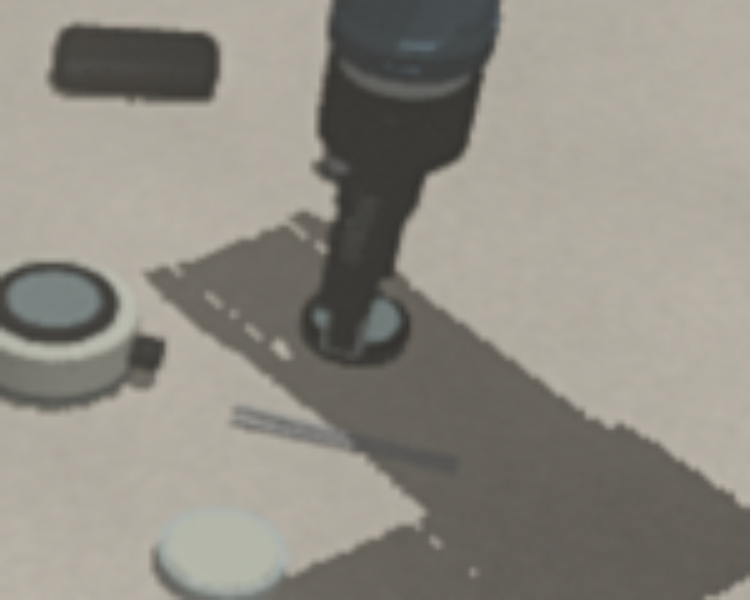

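The crop shows the fingers straddling the filter with their tips still clear of the table, even though the reported TCP is at −13 mm. I'll check the offset and keep feeling downward in small steps.

Run:
```python
from h import *
print(grip_point_offset)
xy=read_state()["tcp_pos"][:2]; f0=read_state()["ft_force"][2]
for z in np.arange(-.014,-.035,-.001):
    movel([*xy,z],speed=.03); hold(.05); s=read_state()
    if s["ft_force"][2]-f0>3: break
print(round(z,4),s["tcp_pos"][2].round(4),s["ft_force"]); print(s["time"])
```

```text
0.0187
-0.032 -0.0313 [-3.19810256  1.9012011  12.36764903]
27.3667
```

The tips touch at TCP z ≈ −0.031 with a 67 mm opening, so the reported TCP lies well beyond the real tips. I'll back off to allow for the forward swing as they close, then grip.

Run:
```python
from h import *
xy=read_state()["tcp_pos"][:2]
movel([*xy,-.0265],speed=.05)
move_gripper(0,40); s=read_state(); print(s["gripper_width"],s["grip_force"],s["ft_force"])
movel([*xy,.10],speed=.15); s=read_state(); print(s["gripper_width"],s["grip_force"],s["time"])
f=grab_frame("wrist");cv2.imwrite("pics/w2.png",f["pixels"][:,:,::-1])
```

```text
0.056324205201196735 40.97390592098236 [-2.07023772  1.01710424  7.24963272]
0.05594122474918393 42.48245716094971 28.8667
```

View pics/w2.png

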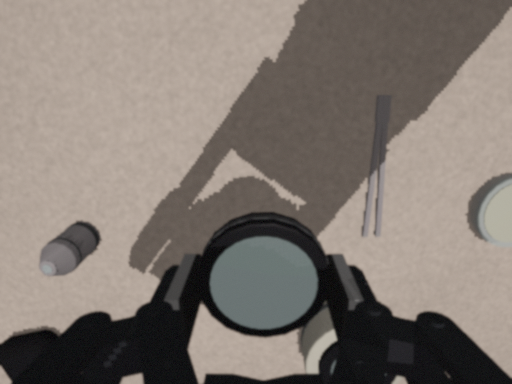

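The filter is held level at (264,283). I'll measure where it sits relative to the TCP before placing it.

Run:
```python
from h import *
f=grab_frame("wrist");P=cloud(f); s=read_state(); print(s["tcp_pos"],s["ft_force"])
m=P[225:325,208:320].reshape(-1,3); m=m[np.isfinite(m[:,0])]
zc=np.median(m[:,2]); q=m[abs(m[:,2]-zc)<.004]; (c,r)=cv2.minEnclosingCircle(q[:,:2].astype(np.float32)*1000); print("top z",zc,c,r)
A=np.c_[q[:,:2],np.ones(len(q))]; print("tilt",np.linalg.lstsq(A,q[:,2],rcond=None)[0])
f=grab_frame("side");cv2.imwrite("pics/s2.png",f["pixels"][:,:,::-1])
```

```text
[ 0.39280923 -0.19613094  0.09880478] [-0.18995453  0.04769492 -0.34177696]
top z 0.13873233981629265 (392.38348388671875, -196.49871826171875) 29.017871856689453
tilt [ 0.00411692 -0.00169431  0.13681503]
```

Run:
```python
from h import *
place(LAMP+[.0004,.0004],.045-.0262,YAW,.072)
f,P=look((.45,-.13),.30);cv2.imwrite("pics/w3.png",f["pixels"][:,:,::-1])
print(top(P,LAMP,.06,.038,.05)[0].round(4))
t=top(P,LAMP,.06,.053,.07);print(t and t[0].round(4));t=top(P,[.673,-.002],.035,.018,.03);print(t and t[0].round(4))
```

```text
down dz -0.001 f 10.129372687541244 [ 0.54632266 -0.13291488  0.01889118]
t 34.2583
[ 5.458e-01 -1.331e-01  4.480e-02  4.000e-02  1.618e+03]
[ 5.461e-01 -1.330e-01  2.920e-02  5.880e-02  1.495e+03]
[ 6.717e-01 -8.800e-03  2.120e-02  2.300e-02  1.410e+02]
```

View pics/w3.png

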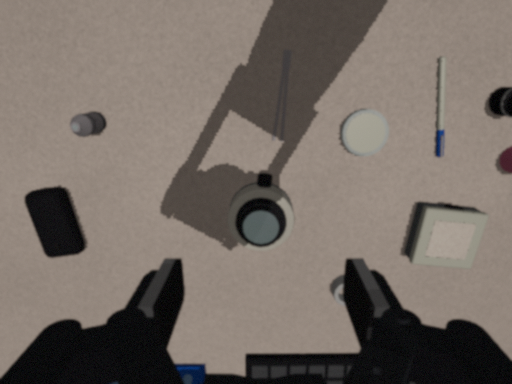

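The filter is centred to 0.3 mm and its top is at 58.8 mm, as expected. Now the large collar.

Run:
```python
from h import *
pick([.6727,-.0015],-.021,YAW,.062)
place(LAMP+[.0002,.0001],.059-.021,YAW,.06)
f,P=look((.50,0),.42);cv2.imwrite("pics/w4.png",f["pixels"][:,:,::-1]);np.savez("w4.npz",**f)
t=top(P,LAMP,.06,.053,.07);print(t and t[0].round(4));t=top(P,LAMP,.06,.076,.09);print(t and t[0].round(4));
for xy,r,lo,hi in[((.39,.189),.03,.046,.056),((.418,-.353),.03,.05,.06),((.436,.347),.03,.07,.09)]: print(top(P,xy,r,lo,hi)[0].round(4))
```

```text
grip 0.041909303854853974 40.874868258833885 [ 0.67337128 -0.00159618 -0.02024176]
held 0.04185708357666238
down dz 0.0 f 4.865803893551 [ 0.54597709 -0.13311617  0.03867712]
t 44.3
[ 5.456e-01 -1.327e-01  2.930e-02  5.890e-02  6.370e+02]
[ 5.457e-01 -1.335e-01  2.230e-02  8.230e-02  3.910e+02]
[3.896e-01 1.895e-01 1.580e-02 4.970e-02 3.750e+02]
[ 4.179e-01 -3.513e-01  9.700e-03  5.420e-02  1.070e+02]
[4.362e-01 3.478e-01 8.400e-03 7.650e-02 1.040e+02]
```

View pics/w4.png

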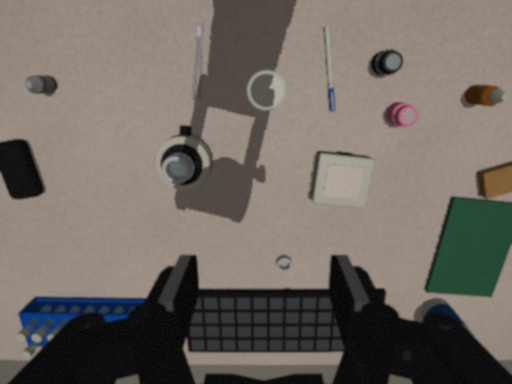

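The stack is centred at (181,165) with its top at 82 mm. Now the other three, in order.

Run:
```python
from h import *
pick([.3897,.1894],-.019,YAW,.058)
place((LAMP+BOX)/2,-.019,YAW,.056)
pick([.4183,-.3525],-.017,YAW,.05)
place(LAMP+EX*.084,-.017,YAW,.046)
p=YAW+np.pi/2
pick([.436,.347],-.003,p,.054,sq=25)
place(BOX+EY*.087,-.003,p,.05)
f,P=look((.50,0),.42);cv2.imwrite("pics/w5.png",f["pixels"][:,:,::-1])
for n,xy,r,lo,hi in[("eye",(LAMP+BOX)/2,.03,.046,.056),("obj",LAMP+EX*.084,.03,.05,.06),("bot",BOX+EY*.087,.03,.07,.09),("collar",LAMP,.06,.076,.09),("petri",(.4324,.0043),.045,.009,.02)]:
    t=top(P,xy,r,lo,hi);print(n,np.round(xy,4),t and t[0].round(4))
q=top(P,BOX,.075,.028,.04)[1];print(cv2.minAreaRect(q[:,:2].astype(np.float32)*1000))
```

```text
grip 0.03574634777012735 39.88996088504791 [ 0.39011074  0.18951274 -0.01854891]
held 0.03580508237406157
down dz 0.0 f 6.02405062425264 [ 0.56143437 -0.0006755  -0.01852719]
t 55.65
grip 0.02673257294420444 39.68456174712628 [ 0.41862063 -0.35301035 -0.01645855]
held 0.026674164103936172
down dz 0.0 f 6.093733522772534 [ 0.629329   -0.14261699 -0.01644422]
t 66.0167
grip 0.03120986472159885 24.893131738062948 [ 0.43640192  0.34722607 -0.00252801]
held 0.03124310840834132
down dz 0.0 f 4.475365285496973 [ 0.58669372  0.21843266 -0.00251361]
t 76.2833
eye [ 0.5612 -0.0007] [ 5.608e-01 -7.000e-04  1.540e-02  4.970e-02  2.840e+02]
obj [ 0.6292 -0.1426] [ 6.29e-01 -1.43e-01  9.60e-03  5.42e-02  9.20e+01]
bot [0.5865 0.2184] [5.865e-01 2.205e-01 8.500e-03 7.500e-02 7.800e+01]
collar [ 0.5457 -0.1332] [ 5.452e-01 -1.335e-01  2.200e-02  8.220e-02  3.900e+02]
petri [0.4324 0.0043] [4.326e-01 4.200e-03 3.090e-02 1.410e-02 1.209e+03]
((578.0628051757812, 146.32260131835938), (120.3670654296875, 89.84754943847656), 83.76839447021484)
```

View pics/w5.png

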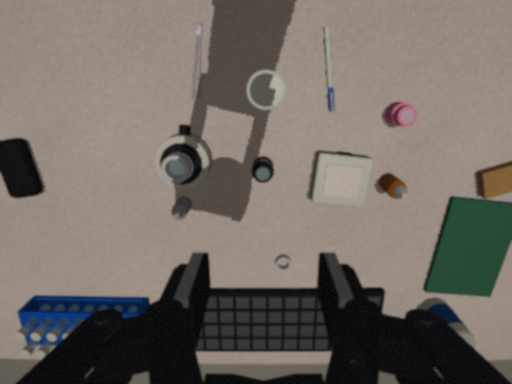

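The final view shows the stack at (181,165), objective at (181,207), eyepiece at (262,169) and bottle at (393,186). All stand upright within about 2 mm of target, and the petri dish hasn't moved.

```bash
python3 -c "
from cell import *
print(sign_off())"
```

```text
the job is handed in; nothing more can be done
None
```

All five parts are set down in the order asked and the job is handed in: by the wrist camera each stands upright within about 2 mm of its target, the petri dish did not move, and it took about 76 s of the 131 s; the first filter grasp missed because the reported TCP lies about 25 mm beyond the real fingertips, so I corrected for that and regripped.

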